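# Refit the filter lid of the air unit

### The arm

A 6-joint arm with a two-finger parallel gripper is mounted at the origin on the work surface. World frame = base frame: x ahead of the robot, y to its left, z up, the work surface at z = 0. Lengths are in m, angles in rad, forces in N, time in s.
With the tool pointing down it reaches from about 0.275 to 0.875 m from the base axis. Payload 12.5 kg.
Tool frame: the origin (TCP) lies midway between the tips of the shut fingers; the grasp point (between the pads) lies 19 mm behind it; z points along the fingers, y is the line along which they close (so a half turn about z gives the same grasp; the last joint's range is limited). The gripper opens to 85 mm and grips with 20 to 120 N. Pads are 22 mm wide; open, the fingers measure 114 mm over their backs; the gripper's body (76 mm by 85 mm) begins 54 mm behind the grasp point. The pads swing forward as they close: fully open they stand 13 mm farther back than shut.
Start: joints at [1.225, 0.351, 1.652, -0, 1.139, -0.085], TCP at [0.142, 0.531, 0.231] pointing down, gripper open.
Joint ranges: [-2.75, 2.75], [-0.79, 2.1], [0.01, 2.65], [-1.57, 4.71], [0.07, 3.14], [-2.87, 2.87]. Speed limits (rad/s): [2.22, 2.22, 2.79, 3.14, 3.14, 3.14].

### API

Orientations are given as a unit quaternion [x, y, z, w].
In Python, from plant import ctrl, optics gives the robot as it stands.
- The arm moves only by the tool play_rows, never from a script. Its argument "deltas" is a list of rows, each a list of 4 numbers: the shift along the tool's x, y, z in m, then the turn about the tool's z in rad. In form: [[tx, ty, tz, twist], ...]. A call has 1 to 10 rows; each row is the pose to reach, as a shift and turn from the pose commanded when the call began, along the tool's axes at that moment; what a row does not reach only later rows make up. A row lasts 1/10 s, in which the tool goes at most 50 mm and 8.59 degrees, less where a joint would pass 70% of its speed; a pose out of reach is approached as far as the arm can. A call with a gripper value outside its range is refused whole. "gripper" is the finger opening in m, from 0 to 0.0854, set as the call begins (left out, the last holds). The fingers move at their own pace and stop on an object; the grip force is fixed at half the most. Time passes only in rows, so rows that repeat a pose let the fingers close. It gives the time, the measured TCP pose, the force, the opening and the grip force at its end, in the units of the state.
- ctrl.get_obs(): the state, without advancing time (a new reading comes with each control period).
- optics.get_image(name): name is "side" or "top"; returns a dict with "pixels" (420x560x3 uint8, red, green, blue), "intrinsics" (3x3 intrinsics, pixels), "xyz" and "rotation" of the camera in the world. Camera axes: x right, y down, z forward; pixel columns grow to the right and rows downward; lengths in m; the calibration is good to about 2 mm. A picture is of the moment at which its call begins. There is no depth.
- ctrl.sign_off(): hands the job in; it is judged then, once.
The state is a dict: "t": time; "joint_pos": joint angles; "dq": joint speeds; "effort": joint torques, N m; "tcp_pos": TCP position; "orientation": TCP orientation; "wrist_force": force on the tool from outside, world axes, zero at the start; "ft_torque": the same for the moment, N m; "opening": finger opening in m; "grip_force": force on a finger pad.
Only numpy, scipy, OpenCV 4.12 (cv2) and the standard library are available. Lean on these libraries where they do the work, as an engineer would, in place of code of your own. Each camera call takes 0.05 s, during which the arm holds its last target. There are 200 camera calls.

### The job

Refit the white filter lid on the small air unit: tilt it to hook its tongue under the ledge of the filter well, slide it in only until its shoulder is felt lightly against the ledge, then swing the other end down without letting it drop and press until the sprung steel catch snaps over it and the lid lies level, fully home in the well. The thin ledge snaps if the tilted lid is pushed hard against it, so go by feel and work gently, and leave the other things on the bench where they are.

Things in the scene. Friction and masses are not known exactly. Their poses are not given: they have to be found in the camera images.
- lid: Loose white plastic filter lid, about 180 g (varies), lying flat, right way up. Plate 120 x 80 x 9 mm (x, y, z); origin at the centre of its underside. At its -x end a tongue, 50 mm wide, 4 mm thick, sticks out 12 mm. Force limits between lid and unit: 15 N while the lid is tilted by more than 0.21 rad (the ledge is thin), 40 N below that.
- lid_tongue (a point): Tip of the lid's tongue, lid frame (-72, 0, 2) mm. The tongue spans x -72 to -60, z 0 to 4 mm (underside level with the plate's). Above it the plate's end face, x = -60, z 4 to 9 mm, is the shoulder.
- lid_rib (a point): Middle of the top of the lid's grip rib, lid frame (-10, 0, 33) mm. The rib stands on the plate, 12 mm thick in x (x -16 to -4 mm), 40 mm long in y, 24 mm tall.
- lid_far (a point): Middle of the top edge of the lid's plain +x end, lid frame (60, 0, 9) mm. The lid's top from x = 0 to 60 mm is flat and free to be pressed on.
- unit: Air unit, fixed: white housing 220 x 140 x 60 mm, origin under its centre, z up. On it stands a grey open-topped frame, the filter well. Its ledge end (-x) faces the robot. The well is set, firmly, within 10 mm either way of its nominal place along the unit's x axis: not measured, to be felt or seen. Ledge, seat, end wall and catch all share it; the well_ points give nominal places.
- well_ledge (a point): Nominal lower edge of the ledge, unit frame (-61, 0, 87) mm. The ledge (z 87 to 91 mm, across the whole well) reaches back 16 mm to the well's -x end wall. Below it and between the side rails the well is open down to z = 60 mm.
- well_seat (a point): Nominal place of the seated lid's origin, unit frame (0, 0, 80) mm; seated, lid and unit axes agree, tongue under the ledge, play 2 mm in x and 3 mm each way in y. The lid rests on side rails (|y| 36 to 43 mm) and a crossbar (x 49 to 61 mm), tops at z = 80 mm. Side walls: inner faces y = +-43 mm, 8 mm thick, tops at z = 89 mm, level with the seated lid's top.
- well_endwall (a point): Nominal top inner edge of the well's +x end wall, unit frame (61, 0, 89) mm; wall 12 mm thick. Two small posts (y = +-27 mm, 8 mm square, x 65 to 73 mm, tops at z = 103 mm) stand on it beside the catch.
- well_catch (a point): Nominal nose of the sprung steel catch, unit frame (57, 0, 91) mm; 40 mm wide, its front leans back up to x = 61.5, z = 101 mm. A lid pressed down near its +x end with some 7 to 16 N drives the catch back in +x about 4 mm; it then snaps out over the lid. An unpressed hooked lid rests on the catch, its +x end 15 to 22 mm too high.
- tip_box: Bystander, loose: blue pipette-tip box with clear cover, 122 x 84 x 85 mm, origin under its centre.
- well_plate: Bystander, loose: clear six-well plate 127 x 85 x 19 mm, origin under its centre.
- bottle_a: Bystander, loose: glass bottle with a blue cap, 60 mm diameter, 130 mm tall, origin under its centre.
- jar_b: Bystander, loose: clear jar with a blue cap, 56 mm diameter, 80 mm tall, origin under its centre.
- beaker: Bystander, loose: clear plastic beaker, 100 mm diameter, 140 mm tall, origin under its centre.
- marker: Bystander, loose: black marker pen, 125 mm long, 12 mm thick, lying, along its x axis.
- tube_block: Bystander, loose: white tube block 100 x 50 x 35 mm with three blue caps on top (47 mm in all), origin under its centre.
- driver: Bystander, loose: screwdriver 160 mm long, lying along its x axis.

How it is judged:
By the outcome, as a careful person would: the job done as asked, in the order asked, and still so for the second after the job is handed in, with the robot touching nothing.
It also fails if it takes over 59 s, if anything falls off the work surface, if the arm or the gripper's body presses on something with over 40 N, if the wrist force passes 120 N, or if a joint passes its speed limit or range.

## Working session

There is one attempt and no reset: what is moved stays moved. The work goes in short steps, Python scripts to look and compute and a tool call to move; the robot and the scene stay as the last step left them, time stands still between calls to the robot, and variables do not carry over. Pictures are saved under pics/ and viewed, at most 10 in all, crops included, and the job is handed in when it is done.

Besides the shell and the picture viewer there is one more tool, called after "Request:" in YAML: its name, and indented under it one key for each argument. play_rows: Moves the arm, as the interface text tells. Its arguments: {"type":"object","properties":{"deltas":{"type":"array"},"gripper":{"type":"number"}},"required":["deltas"]}

```bash
mkdir -p pics; ls; python3 - <<'E'
from plant import ctrl, optics
import cv2
for n in("side","top"):
    d=optics.get_image(n); cv2.imwrite(f"pics/{n}0.png",d["pixels"][:,:,::-1])
    print(n,d["intrinsics"],d["xyz"],d["rotation"])
print(ctrl.get_obs())
E
```

```text
pics
side [[441.39111773   0.         277.61232054]
 [  0.         441.39111773 212.95927122]
 [  0.           0.           1.        ]] [-0.13181481 -0.71958958  0.88766177] [ 0.83183046 -0.34222646  0.17351694 -0.40103741]
top [[491.22922156   0.         276.81184974]
 [  0.         491.22922156 207.57286036]
 [  0.           0.           1.        ]] [ 0.39601777 -0.00753189  1.18978383] [ 0.71367855 -0.69389269  0.06350883 -0.07171118]
{'t': 0.1, 'joint_pos': array([ 1.22539788e+00,  3.51172414e-01,  1.65235065e+00,  2.57888334e-05,
        1.13909384e+00, -8.45558438e-02]), 'dq': array([-3.26985259e-05, -7.82759822e-04, -2.30532542e-03,  2.40820377e-03,
       -8.43697887e-04,  5.02216194e-04]), 'effort': array([ 1.68800496e-03, -5.06829786e+01, -2.91872925e+01, -1.67382166e-05,
        2.75105194e-03, -1.13720095e-06]), 'tcp_pos': array([0.14168895, 0.53113459, 0.23082129]), 'orientation': array([ 1.30057215e-01,  9.91506358e-01, -4.97840516e-04, -1.20688626e-04]), 'wrist_force': array([-0.16798058,  0.16095925, -1.10766015]), 'ft_torque': array([-0.02086937, -0.02384965,  0.01863932]), 'grip_force': 0.0, 'opening': 0.08573192915966704}
```

View pics/side0.png

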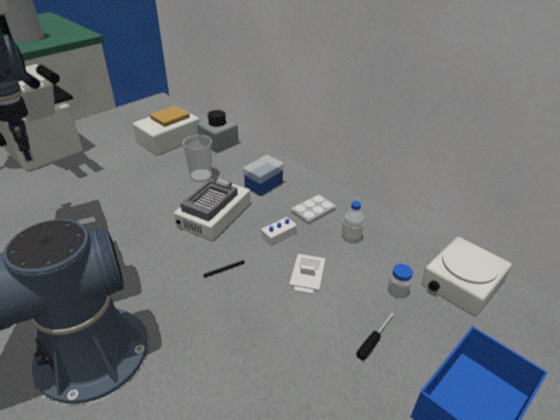

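View pics/top0.png

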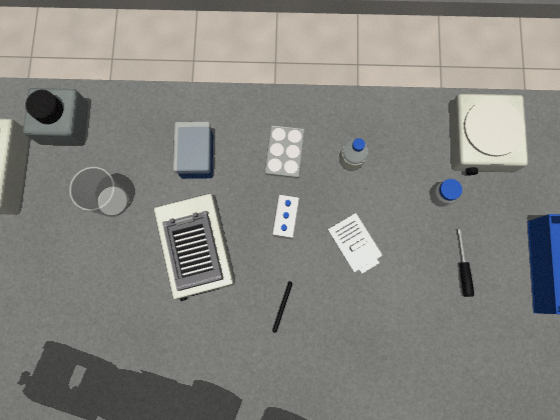

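```bash
cat > h.py <<'E'
import numpy as np, cv2
from scipy.spatial.transform import Rotation as R
from plant import ctrl, optics
K={};C={};Q={}
def grab(n):
    d=optics.get_image(n); K[n]=np.array(d["intrinsics"]);C[n]=np.array(d["xyz"])
    r=np.array(d["rotation"]);Q[n]=R.from_quat(r).as_matrix() if r.size==4 else r
    return np.ascontiguousarray(d["pixels"][:,:,::-1])
def proj(n,P):
    c=(np.atleast_2d(P)-C[n])@Q[n]; p=c@K[n].T; return p[:,:2]/p[:,2:]
def onplane(n,uv,z):
    d=Q[n]@np.linalg.solve(K[n],[uv[0],uv[1],1]); return C[n]+d*(z-C[n][2])/d[2]
def crop(im,u,v,w,h,s):
    return cv2.resize(im[v:v+h,u:u+w],None,fx=s,fy=s,interpolation=cv2.INTER_CUBIC)
E
python3 - <<'E'
from h import *
t=grab("top");s=grab("side")
def lab(c,u,v,sc):
    for k in range(0,c.shape[1]//sc,10):
        cv2.line(c,(k*sc,0),(k*sc,4),(0,0,255)); 
    for k in range(0,c.shape[0]//sc,10):
        cv2.line(c,(0,k*sc),(4,k*sc),(0,0,255))
    cv2.putText(c,f"{u},{v}",(8,14),0,.45,(0,0,255)); return c
a=lab(crop(t,145,190,100,115,4),145,190,4)
b=lab(crop(s,165,165,100,80,4),165,165,4); b2=np.zeros((460,400,3),np.uint8); b2[:320]=b
cv2.imwrite("pics/unit.png",np.hstack([a,b2]))
a=lab(crop(t,320,205,70,75,5),320,205,5)
b=lab(crop(s,280,245,60,55,5),280,245,5); b2=np.zeros((375,300,3),np.uint8); b2[:275]=b
cv2.imwrite("pics/lid.png",np.hstack([a,b2]))
for n,uv,z in[("top",(355,242),.009),("side",(309,270),.009),("top",(193,247),.08),("side",(212,200),.08)]: print(n,onplane(n,uv,z))
E
```

```text
top [ 0.54533736 -0.18143448  0.009     ]
side [ 0.55008569 -0.18084789  0.009     ]
top [0.51471444 0.19606046 0.08      ]
side [0.5051074  0.18225041 0.08      ]
```

View pics/unit.png

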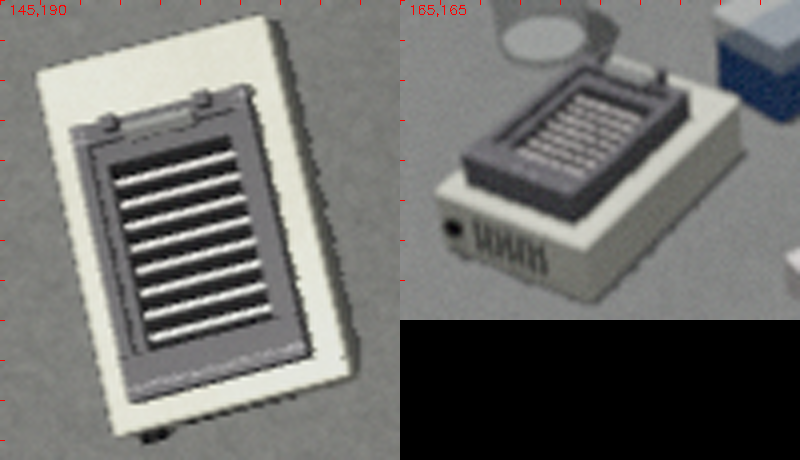

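View pics/lid.png

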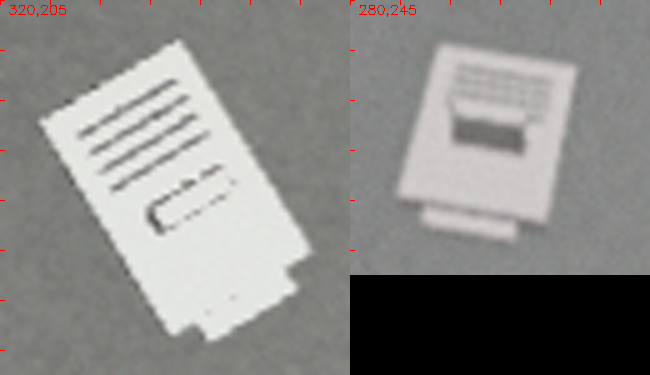

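```bash
cat > fit.py <<'E'
from h import *
from scipy.optimize import least_squares
grab("top");grab("side")
T=lambda x,y,o,s:("top",o[0]+x/s,o[1]+y/s)
S=lambda x,y,o,s:("side",o[0]+x/s,o[1]+y/s)
o=(145,190);q=(165,165)
unit=[(T(38,72,o,4),(110,70,60)),(T(265,15,o,4),(110,-70,60)),(T(352,375,o,4),(-110,-70,60)),(T(118,435,o,4),(-110,70,60)),
(S(37,190,q,4),(-110,70,60)),(S(185,248,q,4),(-110,-70,60)),(S(342,97,q,4),(110,-70,60)),(S(190,302,q,4),(-110,-70,0))]
well=[(T(130,402,o,4),(-77,51,91)),(T(310,355,o,4),(-77,-51,91)),(T(110,118,o,4),(69,27,103)),(T(203,97,o,4),(69,-27,103)),
(S(63,155,q,4),(-77,51,91)),(S(172,198,q,4),(-77,-51,91)),(S(290,95,q,4),(73,-51,89))]
o=(320,205);q=(280,245)
lid=[(T(40,122,o,5),(60,40,9)),(T(180,40,o,5),(60,-40,9)),(T(312,252,o,5),(-60,-40,9)),(T(172,335,o,5),(-60,40,9)),(T(205,341,o,5),(-72,25,4)),(T(298,288,o,5),(-72,-25,4)),
(S(90,43,q,5),(60,40,9)),(S(227,66,q,5),(60,-40,9)),(S(198,222,q,5),(-60,-40,9)),(S(48,195,q,5),(-60,40,9)),(S(70,222,q,5),(-72,25,4)),(S(166,240,q,5),(-72,-25,4))]
def res(p,obs,dx=0):
    r=[]
    for (n,u,v),P in obs:
        P=np.array(P,float)/1000;P[0]+=dx
        W=R.from_euler("z",p[2]).apply(P)+[p[0],p[1],0]
        r+=list(proj(n,W)[0]-[u,v])
    return np.array(r)
f=lambda obs,x0:least_squares(res,x0,args=(obs,),loss="soft_l1").x
def show(nm,p,obs,dx=0): print(nm,p.round(4),"\n",res(p,obs,dx).reshape(-1,2).round(1).tolist())
for sel in(None,"top","side"):
    k=lambda O:[a for a in O if sel in(None,a[0][0])]
    pl=f(k(lid),[.55,-.18,.5])
    if sel is None: show("lid",pl,lid)
    else: print(sel,"lid",pl.round(4))
    pu=least_squares(lambda p:np.r_[res(p[:3],k(unit)),res(p[:3],k(well),p[3])],[.51,.19,.2,0]).x
    print(sel,"unit",pu.round(4))
    if sel is None: show("u",pu[:3],unit);show("w",pu[:3],well,pu[3])
E
python3 fit.py
```

```text
lid [ 0.5455 -0.1815  0.559 ] 
 [[-0.1, -0.4], [-0.2, -0.4], [0.1, -0.4], [-0.2, -0.0], [0.9, 0.1], [-0.1, 0.0], [-0.1, 0.4], [0.1, 0.4], [-0.5, 0.0], [-0.1, 0.1], [0.1, 0.3], [-0.5, 0.1]]
None unit [ 0.5221  0.1996  0.2821 -0.0144]
u [0.5221 0.1996 0.2821] 
 [[-0.6, -0.9], [0.7, -1.4], [0.8, -0.1], [-0.8, 0.6], [-1.2, -0.0], [-0.1, 0.3], [0.2, 0.2], [0.2, 2.1]]
w [0.5221 0.1996 0.2821] 
 [[-0.2, -1.8], [-0.3, -1.7], [0.3, 2.6], [0.5, 1.9], [-0.0, -0.8], [0.6, -1.1], [-0.7, -0.5]]
top lid [ 0.5451 -0.1815  0.556 ]
top unit [ 0.5211  0.1994  0.282  -0.0129]
side lid [ 0.5463 -0.1812  0.5633]
side unit [ 0.5247  0.1998  0.2768 -0.019 ]
```

```bash
cat >> fit.py <<'E'
print("----")
pu=least_squares(lambda p:np.r_[res(p[:3],unit[:7]),res(p[:3],well[2:4],p[3]),res(p[:3],well[-1:],p[3])],[.51,.19,.28,0]).x
print(pu.round(4)); 
def uf(n,x,y,o,z,s=4):
    w=onplane(n,(o[0]+x/s,o[1]+y/s),z/1000); return (R.from_euler("z",-pu[2]).apply(w-[pu[0],pu[1],0])*1000).round(1)
o=(145,190);q=(165,165)
for nm,x,y,z in[("ledge front L",140,355,91),("outerL",130,402,91),("outerR",310,355,91),("post L",110,118,103),("post R",203,97,103),("in +x L",92,148,89),("outer +xL",72,130,89),("outer +xR",250,88,89)]: print(nm,uf("top",x,y,o,z))
for nm,x,y,z in[("outerL",63,155,91),("outerR",172,198,91),("post R",260,72,103),("outer+xR",290,95,89)]: print("side",nm,uf("side",x,y,q,z))
E
python3 fit.py | sed -n '/----/,$p'
```

```text
----
[ 0.5217  0.1992  0.2839 -0.0093]
ledge front L [-71.   40.9  91. ]
outerL [-94.7  51.8  91. ]
outerR [-94.8 -50.5  91. ]
post L [ 61.1  26.5 103. ]
post R [ 59.5 -26.8 103. ]
in +x L [49.9 42.5 89. ]
outer +xL [62.9 51.4 89. ]
outer +xR [ 60.8 -52.1  89. ]
side outerL [-93.9  48.8  91. ]
side outerR [-96.  -51.9  91. ]
side post R [ 56.2 -28.1 103. ]
side outer+xR [ 57.9 -54.2  89. ]
```

Request:
play_rows:
  deltas:
    - [0,0,0,0]

```text
t: 0.5
tcp_pos: [0.1418, 0.5314, 0.2313]
orientation: [0.13, 0.992, -0.0, -0.0]
wrist_force: [0.3, -0.0, 0.1]
opening: 0.085
grip_force: 0.0
```

Request:
play_rows:
  deltas:
    - [-0.567,-0.592,0,2.32]
    - [-0.567,-0.592,0,2.32]
    - [-0.567,-0.592,0,2.32]
    - [-0.567,-0.592,0,2.32]
    - [-0.567,-0.592,0,2.32]
    - [-0.567,-0.592,0,2.32]
    - [-0.567,-0.592,0,2.32]
    - [-0.567,-0.592,0,2.32]
    - [-0.567,-0.592,0,2.32]
    - [-0.567,-0.592,0,2.32]
  gripper: 0.07

```text
t: 1.5
tcp_pos: [0.3835, 0.0913, 0.2317]
orientation: [0.773, 0.634, 0.0, 0.0]
wrist_force: [1.2, 0.8, 1.1]
opening: 0.0702
grip_force: 0.0
```

```bash
cat > go.py <<'E'
import sys,numpy as np
from plant import ctrl
from scipy.spatial.transform import Rotation as R
# usage: go.py x y z heading -> tool-frame delta
o=ctrl.get_obs(); M=R.from_quat(o["orientation"]).as_matrix()
h=np.arctan2(M[1,0],M[0,0]); print("t",o["t"],"tcp",o["tcp_pos"].round(4),"heading",h.round(4),"open",round(o["opening"],4),"F",np.round(o["wrist_force"],1),"q",o["joint_pos"].round(2))
if len(sys.argv)>4:
    a=list(map(float,sys.argv[1:])); print("delta",(M.T@(np.array(a[:3])-o["tcp_pos"])).round(4),"twist",round((h-a[3]+np.pi)%(2*np.pi)-np.pi,4))
E
python3 go.py .537 -.187 .13 .557
```

```text
t 1.5 tcp [0.3835 0.0913 0.2317] heading 1.3746 open 0.0702 F [1.2 0.8 1.1] q [0.12 0.06 2.02 0.   1.06 0.31]
delta [-0.2431  0.2047  0.1018] twist 0.8176
```

Request:
play_rows:
  deltas:
    - [-0.243,0.205,0.0,0.818]
    - [-0.243,0.205,0.0,0.818]
    - [-0.243,0.205,0.0,0.818]
    - [-0.243,0.205,0.0,0.818]
    - [-0.243,0.205,0.0,0.818]
    - [-0.243,0.205,0.05,0.818]
    - [-0.243,0.205,0.1,0.818]
    - [-0.243,0.205,0.14,0.818]
    - [-0.243,0.205,0.14,0.818]
    - [-0.243,0.205,0.14,0.818]

```text
t: 2.5
tcp_pos: [0.5374, -0.1836, 0.09]
orientation: [0.961, 0.278, -0.001, -0.001]
wrist_force: [-0.6, -0.1, 0.8]
opening: 0.0699
grip_force: 0.0
```

```bash
python3 go.py .537 -.187 .05 .557; python3 - <<'E'
from h import *
t=grab("top");s=grab("side")
a=crop(t,305,190,100,110,4);b=crop(s,250,190,100,110,4)
cv2.imwrite("pics/g1.png",np.hstack([a,b]))
E
```

```text
t 2.5 tcp [ 0.5374 -0.1836  0.09  ] heading 0.5627 open 0.0699 F [-0.6 -0.1  0.8] q [-0.41  0.56  1.71  0.    0.87  0.6 ]
delta [-0.0021  0.0028  0.04  ] twist 0.0057
```

View pics/g1.png

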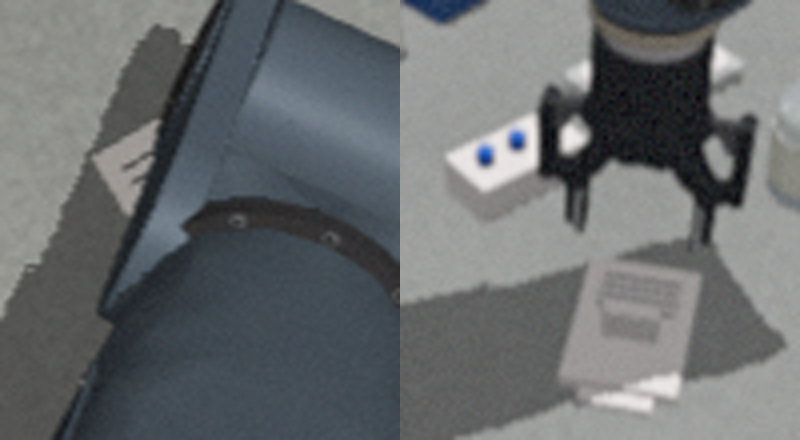

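Request:
play_rows:
  deltas:
    - [-0.002,0.003,0.03,0.006]
    - [-0.002,0.003,0.055,0.006]
    - [-0.002,0.003,0.07,0.006]
    - [-0.002,0.003,0.078,0.006]
    - [-0.002,0.003,0.082,0.006]
    - [-0.002,0.003,0.082,0.006]
    - [-0.002,0.003,0.082,0.006]

```text
t: 3.3
tcp_pos: [0.5387, -0.1878, 0.0103]
orientation: [0.961, 0.275, 0.001, 0.0]
wrist_force: [0.4, -0.0, 0.8]
opening: 0.0696
grip_force: 0.0
```

Request:
play_rows:
  deltas:
    - [0,0,0,0]
    - [0,0,0,0]
    - [0,0,0,0]
    - [0,0,0,0]
    - [0,0,0,0]
    - [0,0,0,0]
    - [0,0,0,0]
  gripper: 0.03

```text
t: 4.0
tcp_pos: [0.5384, -0.1877, 0.01]
orientation: [0.961, 0.275, 0.0, 0.0]
wrist_force: [-2.2, 1.2, 6.2]
opening: 0.0385
grip_force: 60.8
```

```bash
python3 go.py .537 -.187 .05 .557
```

```text
t 4.0 tcp [ 0.5384 -0.1877  0.01  ] heading 0.5568 open 0.0385 F [-2.2  1.2  6.2] q [-0.42  0.7   1.73  0.    0.71  0.6 ]
delta [-0.0008 -0.0013 -0.04  ] twist -0.0002
```

Request:
play_rows:
  deltas:
    - [0,0,-0.01,0]
    - [0,0,-0.03,0]
    - [0,0,-0.06,0]
    - [0,0,-0.1,0]
    - [0,0,-0.14,0]
    - [0,0,-0.17,0]
    - [0,0,-0.18,0]
    - [0,0,-0.18,0]

```text
t: 4.8
tcp_pos: [0.5384, -0.1878, 0.1902]
orientation: [0.962, 0.275, 0.001, 0.001]
wrist_force: [0.8, -0.4, -1.9]
opening: 0.0388
grip_force: 61.0
```

```bash
python3 go.py .5166 .1977 .19 .2839
```

```text
t 4.8 tcp [ 0.5384 -0.1878  0.1902] heading 0.5568 open 0.0388 F [ 0.8 -0.4 -1.9] q [-0.42  0.43  1.64 -0.    1.07  0.6 ]
delta [ 1.852e-01 -3.388e-01 -1.000e-04] twist 0.2729
```

Request:
play_rows:
  deltas:
    - [0.015,-0.027,0,0.03]
    - [0.033,-0.06,0,0.07]
    - [0.053,-0.097,0,0.1]
    - [0.073,-0.134,0,0.14]
    - [0.093,-0.17,0,0.17]
    - [0.113,-0.207,0,0.2]
    - [0.133,-0.243,0,0.23]
    - [0.153,-0.28,0,0.26]
    - [0.171,-0.313,0,0.273]
    - [0.182,-0.333,0,0.273]

```text
t: 5.8
tcp_pos: [0.5153, 0.1935, 0.187]
orientation: [0.99, 0.142, -0.002, 0.0]
wrist_force: [-0.8, -0.5, -2.5]
opening: 0.0387
grip_force: 61.1
```

Request:
play_rows:
  deltas:
    - [0.003,-0.006,0.0,0]
    - [0.003,-0.006,0.02,0]
    - [0.003,-0.006,0.04,0]
    - [0.003,-0.006,0.05,0]
    - [0.003,-0.006,0.05,0]
    - [0.003,-0.006,0.05,0]

```text
t: 6.4
tcp_pos: [0.5181, 0.1975, 0.1394]
orientation: [0.99, 0.141, -0.0, 0.0]
wrist_force: [0.3, 0.4, -2.2]
opening: 0.0388
grip_force: 61.1
```

```bash
python3 go.py .5166 .1977 .125 .2839;  cat > look.py <<'E'
from h import *
import sys
def wire(n,im,pts,dx,dz,th,pose,o,s):
    pass
name=sys.argv[1]
s=grab("side"); o=ctrl.get_obs(); tcp=o["tcp_pos"]; M=R.from_quat(o["orientation"]).as_matrix()
th=float(sys.argv[2]) if len(sys.argv)>2 else 0
u0,v0,sc=165,130,5
im=crop(s,u0,v0,110,110,sc); raw=im.copy()
U=np.array([.5217,.1992,0]); Ru=R.from_euler("z",.2839)
def draw(P,col):
    p=((proj("side",P)-[u0,v0]+.5)*sc).astype(int); cv2.polylines(im,[p.reshape(-1,1,2)],True,col,1)
dx=-9.5
rect=lambda a,b,c,d,z:np.array([[a,c,z],[b,c,z],[b,d,z],[a,d,z]],float)
draw(Ru.apply(rect(-110,110,-70,70,60)/1e3)+U,(0,255,0))
for r in(rect(-61,61,-43,43,89),rect(65,73,-31,-23,103),rect(65,73,23,31,103)): draw(Ru.apply((r+[dx,0,0])/1e3)+U,(0,255,255))
Rt=R.from_matrix(M)
for r in(rect(-60,60,-40,40,9),rect(-72,-60,-25,25,4)):
    l=R.from_euler("y",-th).apply(r-[-9.5,0,33])+[0,0,23] # rel to TCP, lid axes
    draw(Rt.apply(l*[1,-1,-1]/1e3)+tcp,(0,0,255))
cv2.imwrite(f"pics/{name}.png",np.hstack([raw[:,150:],im])[:, :800] if 0 else cv2.resize(np.hstack([raw,im]),(800,400)) )
E
python3 look.py h1
```

```text
t 6.4 tcp [0.5181 0.1975 0.1394] heading 0.2833 open 0.0388 F [ 0.3  0.4 -2.2] q [ 0.28  0.47  1.72 -0.    0.95  1.57]
delta [-0.0014 -0.0006  0.0144] twist -0.0006
```

View pics/h1.png

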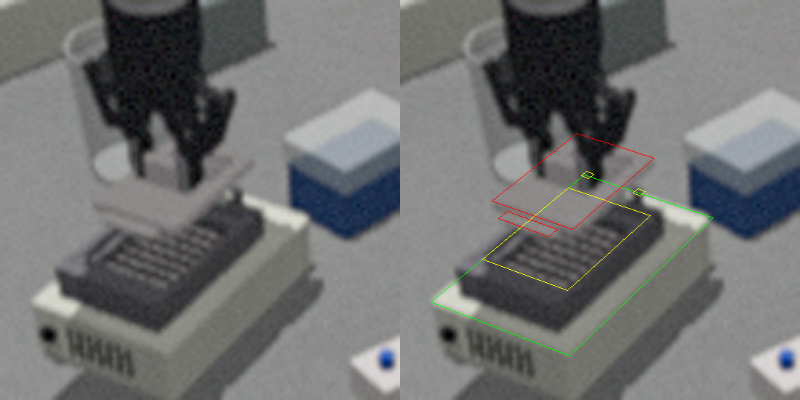

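Request:
play_rows:
  deltas:
    - [-0.001,0,0.008,0]
    - [-0.001,0,0.016,0]
    - [-0.001,0,0.022,0]
    - [-0.001,0,0.024,0]
    - [-0.001,0,0.026,0]
    - [-0.001,0,0.028,0]
    - [-0.001,0,0.029,0]

```text
t: 7.15
tcp_pos: [0.5168, 0.1976, 0.1109]
orientation: [0.99, 0.141, -0.0, 0.0]
wrist_force: [-8.3, -3.3, 10.1]
opening: 0.0385
grip_force: 62.5
```

Request:
play_rows:
  deltas:
    - [0,0,0.001,0]
    - [0,0,0.002,0]

```text
t: 7.35
tcp_pos: [0.517, 0.1977, 0.1092]
orientation: [0.99, 0.142, 0.0, -0.0]
wrist_force: [-5.1, -1.4, 8.3]
opening: 0.0383
grip_force: 62.5
```

```bash
python3 go.py .5166 .1977 .125 .2839; python3 -c "
from plant import ctrl;print(ctrl.get_obs()['ft_torque'])"
```

```text
t 7.35 tcp [0.517  0.1977 0.1092] heading 0.284 open 0.0383 F [-5.1 -1.4  8.3] q [ 0.28  0.51  1.75 -0.    0.88  1.57]
delta [-0.0004 -0.0001 -0.0158] twist 0.0001
[-0.15903003  0.3612321   0.03790465]
```

Request:
play_rows:
  deltas:
    - [0,0,0.001,0]
    - [0,0,0.002,0]
    - [0,0,0.003,0]
    - [0,0,0.004,0]

```text
t: 7.75
tcp_pos: [0.5169, 0.1977, 0.1052]
orientation: [0.99, 0.141, 0.0, -0.0]
wrist_force: [-7.4, -1.9, 8.8]
opening: 0.0389
grip_force: 63.0
```

```bash
python3 go.py; python3 look.py h2 0.12
```

```text
t 7.75 tcp [0.5169 0.1977 0.1052] heading 0.2839 open 0.0389 F [-7.4 -1.9  8.8] q [0.28 0.52 1.75 0.   0.87 1.57]
```

View pics/h2.png

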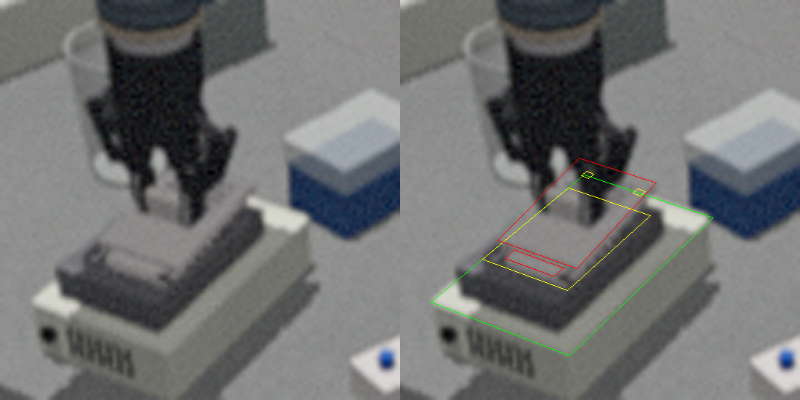

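Request:
play_rows:
  deltas:
    - [0,0,0.001,0]
    - [0,0,0.002,0]
    - [0,0,0.003,0]
    - [0,0,0.003,0]

```text
t: 8.2
tcp_pos: [0.5167, 0.198, 0.1023]
orientation: [0.99, 0.141, 0.0, -0.0]
wrist_force: [-7.5, 1.3, 9.9]
opening: 0.0386
grip_force: 63.5
```

```bash
python3 go.py; python3 -c "
from plant import ctrl;print(ctrl.get_obs()['ft_torque'])"
```

```text
t 8.2 tcp [0.5167 0.198  0.1023] heading 0.2835 open 0.0386 F [-7.5  1.3  9.9] q [0.28 0.52 1.75 0.   0.87 1.57]
[ 0.40584643  0.76156516 -0.12202274]
```

Request:
play_rows:
  deltas:
    - [0,-0.001,0,0]
    - [0,-0.0015,0,0]
    - [-0.002,-0.0015,0,0]
    - [-0.004,-0.0015,0,0]

```text
t: 8.6
tcp_pos: [0.514, 0.1982, 0.1024]
orientation: [0.99, 0.141, 0.002, -0.0]
wrist_force: [3.0, 0.2, 3.5]
opening: 0.0387
grip_force: 62.7
```

```bash
cat > st.py <<'E'
from plant import ctrl
import numpy as np
from scipy.spatial.transform import Rotation as R
o=ctrl.get_obs(); A=R.from_euler("z",-.2839)
W=np.array([.5217,.1992,0])
print("t",o["t"],"tcp in unit frame mm",(A.apply(o["tcp_pos"]-W)*1e3).round(1),"F'",A.apply(o["wrist_force"]).round(1),"T'",A.apply(o["ft_torque"]).round(2),"grip",round(o["grip_force"]),round(o["opening"],4))
E
python3 st.py
```

```text
t 8.6 tcp in unit frame mm [ -7.6   1.2 102.4] F' [ 2.9 -0.6  3.5] T' [-0.07 -0.66  0.04] grip 63 0.0387
```

Request:
play_rows:
  deltas:
    - [-0.002,0,0,0]
    - [-0.004,0,0,0]
    - [-0.006,0,0,0]
    - [-0.006,0,0,0]

```text
t: 9.0
tcp_pos: [0.5066, 0.1962, 0.1013]
orientation: [0.99, 0.141, -0.0, 0.0]
wrist_force: [-0.1, -0.0, 3.2]
opening: 0.0385
grip_force: 62.7
```

```bash
python3 st.py; python3 look.py h3 0.19
```

```text
t 9.0 tcp in unit frame mm [-15.4   1.4 101.3] F' [-0.1  0.   3.2] T' [-0.   -0.48 -0.  ] grip 63 0.0385
```

View pics/h3.png

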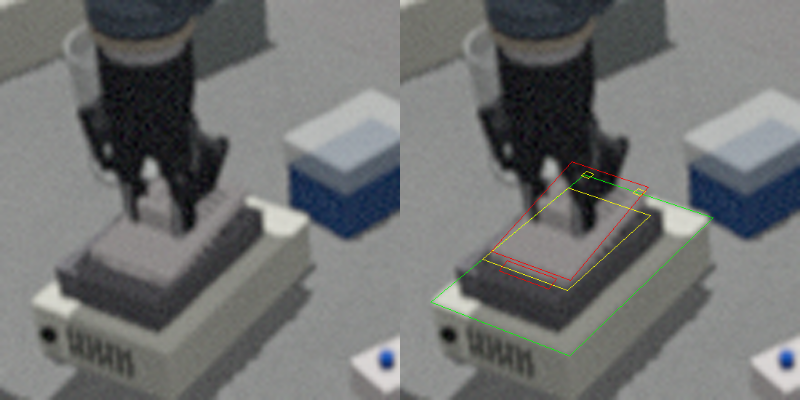

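Request:
play_rows:
  deltas:
    - [-0.002,0,0.0,0]
    - [-0.004,0,0.0005,0]
    - [-0.005,0,0.0005,0]
    - [-0.005,0,0.0005,0]

```text
t: 9.45
tcp_pos: [0.5012, 0.1946, 0.1001]
orientation: [0.99, 0.141, -0.001, 0.0]
wrist_force: [-0.0, 0.1, -6.1]
opening: 0.0389
grip_force: 61.8
```

```bash
python3 st.py
```

```text
t 9.45 tcp in unit frame mm [-20.9   1.3 100.1] F' [-0.   0.1 -6.1] T' [-0.02 -0.23 -0.  ] grip 62 0.0389
```

Request:
play_rows:
  deltas:
    - [0,0,0.0007,0]
    - [0,0,0.0015,0]
    - [0,0,0.0015,0]

```text
t: 9.75
tcp_pos: [0.5017, 0.1947, 0.0992]
orientation: [0.99, 0.141, -0.001, 0.0]
wrist_force: [-3.4, -1.3, 0.3]
opening: 0.0391
grip_force: 62.3
```

```bash
python3 st.py
```

```text
t 9.75 tcp in unit frame mm [-20.5   1.3  99.2] F' [-3.6 -0.3  0.3] T' [-0.02  0.44  0.02] grip 62 0.0391
```

Request:
play_rows:
  deltas:
    - [-0.001,0,0,0]
    - [-0.002,0,0,0]
    - [-0.002,0,0,0]

```text
t: 10.05
tcp_pos: [0.5002, 0.1943, 0.0993]
orientation: [0.99, 0.141, 0.0, -0.0]
wrist_force: [-0.6, -0.5, -1.9]
opening: 0.0386
grip_force: 62.2
```

```bash
python3 st.py
```

```text
t 10.05 tcp in unit frame mm [-22.    1.3  99.3] F' [-0.7 -0.3 -1.9] T' [-0.04 -0.    0.05] grip 62 0.0386
```

Free of contact now (only its weight). Slide on in small steps.

Request:
play_rows:
  deltas:
    - [-0.0005,0,0,0]
    - [-0.001,0,0,0]
    - [-0.0015,0,0,0]
    - [-0.0015,0,0,0]

```text
t: 10.45
tcp_pos: [0.4994, 0.194, 0.0996]
orientation: [0.99, 0.141, 0.001, -0.0]
wrist_force: [2.7, 1.1, -1.4]
opening: 0.0385
grip_force: 62.1
```

```bash
python3 st.py
```

```text
t 10.45 tcp in unit frame mm [-22.9   1.3  99.6] F' [ 2.9  0.3 -1.4] T' [ 0.05 -0.73  0.1 ] grip 62 0.0385
```

Request:
play_rows:
  deltas:
    - [0.0003,0,0.0005,0]
    - [0.0003,0,0.001,0]
    - [0.0003,0,0.001,0]

```text
t: 10.75
tcp_pos: [0.4996, 0.1941, 0.0986]
orientation: [0.99, 0.141, 0.001, -0.0]
wrist_force: [4.0, 1.7, 1.7]
opening: 0.0387
grip_force: 62.5
```

```bash
python3 st.py
```

```text
t 10.75 tcp in unit frame mm [-22.6   1.2  98.6] F' [4.3 0.5 1.7] T' [-0.01 -0.81  0.1 ] grip 62 0.0387
```

Request:
play_rows:
  deltas:
    - [0.0005,0,0.0004,0]
    - [0.001,0,0.0008,0]
    - [0.0014,0,0.0012,0]
    - [0.0016,0,0.0016,0]
    - [0.002,0,0.002,0]

```text
t: 11.25
tcp_pos: [0.5001, 0.1942, 0.0959]
orientation: [0.99, 0.141, -0.001, 0.0]
wrist_force: [-4.1, -1.3, 4.1]
opening: 0.0387
grip_force: 62.7
```

```bash
python3 st.py; python3 look.py h4 0.15
```

```text
t 11.25 tcp in unit frame mm [-22.1   1.3  95.9] F' [-4.3 -0.2  4.1] T' [-0.07  0.75  0.03] grip 63 0.0387
```

View pics/h4.png

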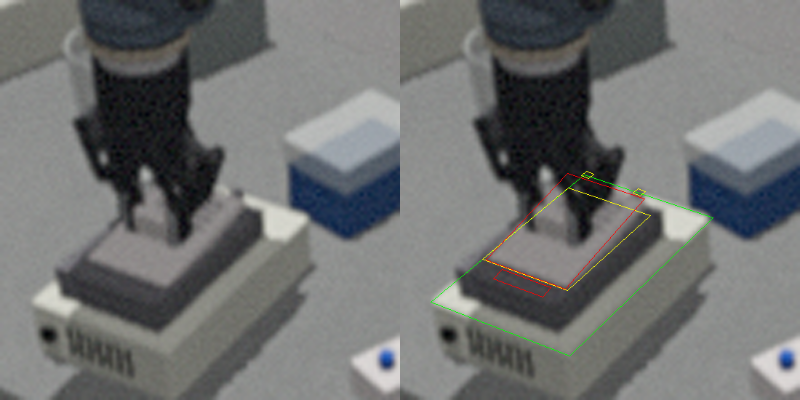

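Request:
play_rows:
  deltas:
    - [-0.0005,0,0,0]
    - [-0.0005,0,0,0]
    - [-0.0005,0,0,0]

```text
t: 11.6
tcp_pos: [0.5001, 0.1943, 0.0961]
orientation: [0.99, 0.141, -0.0, 0.0]
wrist_force: [-3.1, 0.6, -1.0]
opening: 0.0392
grip_force: 62.3
```

```bash
python3 st.py
```

```text
t 11.6 tcp in unit frame mm [-22.1   1.3  96.1] F' [-2.8  1.5 -1. ] T' [0.01 0.52 0.03] grip 62 0.0392
```

Request:
play_rows:
  deltas:
    - [-0.0003,0,0.0004,0]
    - [-0.0006,0,0.0008,0]
    - [-0.0008,0,0.0012,0]
    - [-0.0008,0,0.0012,0]

```text
t: 12.0
tcp_pos: [0.5001, 0.1943, 0.0958]
orientation: [0.99, 0.141, 0.001, -0.0]
wrist_force: [-4.3, -0.6, 6.2]
opening: 0.0388
grip_force: 63.3
```

```bash
python3 st.py
```

```text
t 12.0 tcp in unit frame mm [-22.1   1.3  95.8] F' [-4.3  0.6  6.2] T' [-0.01  0.75 -0.03] grip 63 0.0388
```

Request:
play_rows:
  deltas:
    - [0,0,-0.0008,0]
    - [0,0,-0.0008,0]
    - [0,0,-0.0008,0]
    - [0,0,-0.0008,0]
    - [0,0,-0.0008,0]
  gripper: 0.058

```text
t: 12.5
tcp_pos: [0.4998, 0.1941, 0.0959]
orientation: [0.99, 0.141, 0.0, -0.0]
wrist_force: [1.4, 0.1, 0.8]
opening: 0.0577
grip_force: 0.0
```

Request:
play_rows:
  deltas:
    - [0,0,-0.01,0]
    - [0,0,-0.03,0]
    - [0,0,-0.045,0]
    - [0,0,-0.05,0]
    - [0,0,-0.05,0]

```text
t: 13.0
tcp_pos: [0.5, 0.1942, 0.1467]
orientation: [0.99, 0.141, 0.001, -0.0]
wrist_force: [-0.1, -0.6, -0.8]
opening: 0.0582
grip_force: 0.0
```

```bash
python3 st.py; python3 look.py h5 0.15
```

```text
t 13.0 tcp in unit frame mm [-22.2   1.3 146.7] F' [-0.3 -0.6 -0.8] T' [ 0.   -0.02 -0.  ] grip 0 0.0582
```

View pics/h5.png

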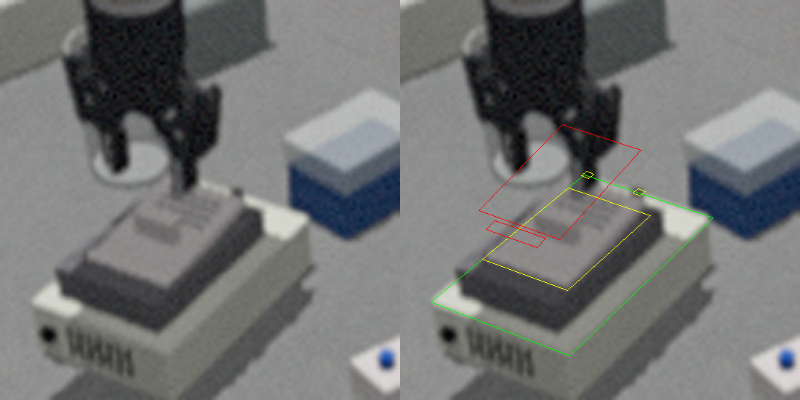

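Request:
play_rows:
  deltas:
    - [0.01,0,0,0]
    - [0.03,0,0,0]
    - [0.048,0,0,0]
    - [0.054,0,0,0]
    - [0.054,0,0,0]
    - [0.054,0,0.01,0]
    - [0.054,0,0.02,0]
    - [0.054,0,0.03,0]
    - [0.054,0,0.036,0]
    - [0.054,0,0.036,0]
  gripper: 0.0

```text
t: 14.05
tcp_pos: [0.5509, 0.2091, 0.1087]
orientation: [0.99, 0.141, -0.001, 0.0]
wrist_force: [0.9, 0.4, 0.4]
opening: 0.0001
grip_force: 0.0
```

```bash
python3 st.py
```

```text
t 14.05 tcp in unit frame mm [ 30.8   1.3 108.7] F' [1.  0.2 0.4] T' [0.03 0.03 0.  ] grip 0 0.0001
```

Request:
play_rows:
  deltas:
    - [0.001,0,0.002,0]
    - [0.001,0,0.004,0]
    - [0.001,0,0.006,0]
    - [0.001,0,0.007,0]
    - [0.001,0,0.008,0]
    - [0.001,0,0.009,0]

```text
t: 14.65
tcp_pos: [0.5527, 0.2097, 0.1016]
orientation: [0.99, 0.141, 0.0, -0.0]
wrist_force: [-2.4, -1.6, 8.2]
opening: 0.0004
grip_force: 4.2
```

```bash
python3 st.py
```

```text
t 14.65 tcp in unit frame mm [ 32.7   1.3 101.6] F' [-2.7 -0.9  8.2] T' [ 0.06  0.39 -0.02] grip 4 0.0004
```

Request:
play_rows:
  deltas:
    - [0,0,0.001,0]
    - [0,0,0.002,0]
    - [0,0,0.003,0]
    - [0,0,0.004,0]

```text
t: 15.05
tcp_pos: [0.5527, 0.2096, 0.0973]
orientation: [0.99, 0.141, 0.0, -0.0]
wrist_force: [0.8, -0.4, 1.0]
opening: 0.0001
grip_force: 0.8
```

```bash
python3 st.py
```

```text
t 15.05 tcp in unit frame mm [32.7  1.3 97.3] F' [ 0.6 -0.6  1. ] T' [ 0.   -0.18  0.04] grip 1 0.0001
```

Request:
play_rows:
  deltas:
    - [0,0,0.001,0]
    - [0,0,0.002,0]
    - [0,0,0.003,0]
    - [0,0,0.004,0]

```text
t: 15.45
tcp_pos: [0.553, 0.2097, 0.0931]
orientation: [0.99, 0.141, 0.001, -0.0]
wrist_force: [2.6, 0.9, 3.9]
opening: -0.0
grip_force: 1.8
```

```bash
python3 st.py
```

```text
t 15.45 tcp in unit frame mm [32.9  1.3 93.1] F' [2.7 0.2 3.9] T' [ 0.08 -0.52 -0.05] grip 2 -0.0
```

Request:
play_rows:
  deltas:
    - [0,0,0.001,0]
    - [0,0,0.002,0]
    - [0,0,0.003,0]
    - [0,0,0.003,0]

```text
t: 15.85
tcp_pos: [0.5518, 0.2093, 0.0892]
orientation: [0.99, 0.141, -0.001, 0.0]
wrist_force: [0.1, 0.6, 0.1]
opening: 0.0003
grip_force: 0.0
```

```bash
python3 st.py
```

```text
t 15.85 tcp in unit frame mm [31.7  1.3 89.2] F' [0.3 0.5 0.1] T' [0.01 0.02 0.01] grip 0 0.0003
```

Request:
play_rows:
  deltas:
    - [0,0,0.0005,0]
    - [0,0,0.001,0]
    - [0,0,0.0015,0]
    - [0,0,0.0015,0]

```text
t: 16.25
tcp_pos: [0.552, 0.2094, 0.089]
orientation: [0.99, 0.141, -0.001, 0.0]
wrist_force: [-5.9, -1.9, 11.0]
opening: -0.0003
grip_force: 5.7
```

```bash
python3 st.py
```

```text
t 16.25 tcp in unit frame mm [31.9  1.3 89. ] F' [-6.2 -0.2 11. ] T' [-0.06  1.02 -0.  ] grip 6 -0.0003
```

Request:
play_rows:
  deltas:
    - [0,0,-0.006,0]
    - [0,0,-0.016,0]
    - [0,0,-0.02,0]
    - [0,0,-0.02,0]
    - [0,0,-0.01,0]
    - [0,0,-0.004,0]
    - [0,0,-0.0025,0]
    - [0,0,-0.0025,0]

```text
t: 17.05
tcp_pos: [0.5522, 0.2094, 0.0901]
orientation: [0.99, 0.141, -0.001, 0.0]
wrist_force: [-0.6, -0.5, -0.2]
opening: 0.0004
grip_force: 0.0
```

```bash
python3 st.py
```

```text
t 17.05 tcp in unit frame mm [32.1  1.3 90.1] F' [-0.7 -0.3 -0.2] T' [ 0.02 -0.02  0.01] grip 0 0.0004
```

Request:
play_rows:
  deltas:
    - [0,0,-0.01,0]
    - [0,0,-0.03,0]
    - [0,0,-0.07,0]
    - [0,0,-0.1,0]
    - [-0.05,0,-0.1,0]
    - [-0.1,0,-0.1,0]
    - [-0.15,0,-0.1,0]
    - [-0.17,0.04,-0.1,0]
    - [-0.17,0.08,-0.1,0]
    - [-0.17,0.1,-0.1,0]

```text
t: 18.05
tcp_pos: [0.4177, 0.064, 0.1923]
orientation: [0.99, 0.141, 0.001, 0.0]
wrist_force: [0.5, 0.9, -0.6]
opening: -0.0005
grip_force: 0.0
```

```bash
cat > chk.py <<'E'
from h import *
from scipy.optimize import least_squares
# fit seated/raised hypotheses: white-lid outline overlap in both views
U=np.array([.5217,.1992,0]); Ru=R.from_euler("z",.2839)
for n in("top","side"):
    im=grab(n); g=cv2.cvtColor(im,cv2.COLOR_BGR2GRAY).astype(float)
    for th in(0,.06,.12):
        # brightness just inside minus just outside the plate's +x edge and side edges
        best=-9e9
        for dx in np.arange(-12,-3,.5):
          for dy in(-2,-1,0,1,2):
            def P(pts):
                r=R.from_euler("y",-th).apply(np.array(pts,float)-[-60,0,0])+[-60+dx,dy,80]
                return proj(n,Ru.apply(r/1e3)+U)
            s=0
            for t in np.linspace(-1,1,21):
                for a,b in(((57,36*t,9),(64,36*t,9)),((50*t,37,9),(50*t,44,9)),((50*t,-37,9),(50*t,-44,9))):
                    q=P([a,b]); v=cv2.remap(g.astype(np.float32),q[:,0].astype(np.float32).reshape(1,-1),q[:,1].astype(np.float32).reshape(1,-1),1)[0]; s+=v[0]-v[1]
            if s>best: best,arg=s,(dx,dy)
        print(n,"tilt",th,"score",round(best),arg)
print(ctrl.get_obs()["tcp_pos"],ctrl.get_obs()["t"],ctrl.get_obs()["wrist_force"].round(1))
E
python3 chk.py
```

```text
top tilt 0 score 7422 (np.float64(-11.0), 1)
top tilt 0.06 score 7384 (np.float64(-12.0), 0)
top tilt 0.12 score 7231 (np.float64(-12.0), 0)
side tilt 0 score 3158 (np.float64(-9.0), 1)
side tilt 0.06 score 2740 (np.float64(-12.0), -2)
side tilt 0.12 score 1647 (np.float64(-3.5), -2)
[0.41809325 0.06417931 0.19198526] 18.15 [0.2 0.2 0.6]
```

```bash
python3 -c "
from plant import ctrl;print(ctrl.sign_off())"
```

```text
the job is handed in; nothing more can be done
None
```

The lid is hooked under the ledge, latched by the catch and level in the well. It stayed down when unpressed, contact forces I saw stayed around 10 N or less, nothing else was touched as far as I could tell, and I handed the job in at about 18 s of the 59 s allowed.

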